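# Pour the glass jewels into their box and latch it

### The job

Put the cast-glass jewels away: lift the steel cup, pour all six jewels out of it into the open plywood box, and stand the empty cup upright on the table again. When the jewels are in, swing the box's hinged lid fully shut so that its steel tongue rests in the forked catch, and leave the other things on the bench where they are.

Things in the scene. Friction and masses are not known exactly. Their poses are not given: they have to be found in the camera images.
- cup: Plain open steel cup, a straight cylinder: outer diameter 62 mm, height 80 mm, wall 2.5 mm, floor 4 mm thick, about 0.12 kg. Holds the six jewels at the start. Origin at the centre of its underside, z up its axis.
- cup_rim (a point): Centre of the cup's mouth, 80 mm above its underside.
- jewel_box: Fixed open plywood box, 150 mm (its x) by 110 mm (its y) by 60 mm high, walls and floor 8 mm thick (inside 134 x 94 mm, 52 mm deep). Hinged lid on its -y side, a forked steel catch in the middle of its +y wall that stands out 17 mm. Origin at the centre of its underside.
- box_in (a point): Centre of the box's inner floor, 8 mm above the table; axes as the box.
- lid (a joint): Hinge of the box's lid, rad: 0 = shut, lying flat on the rim; grows as it opens, to 2.55 (leaning far back past upright). It is stiff and stays wherever it is left (about 1 to 2 N at its free edge moves it).
- lid_hinge (a point): Middle of the lid's hinge axis, which runs along the box's x, 60 mm above the table and 59 mm to -y of the box's centre. Axes as the lid: y runs from the hinge to the free edge, z is the lid's outer face normal (up when shut).
- lid_edge (a point): Middle of the lid's free edge, on its outer face. The lid is a plywood board 150 mm along the hinge, 110 mm from the hinge side to this edge, 8 mm thick; a 30 mm wide, 3 mm steel strap lies along the middle of its outer face and ends in the tongue.
- tongue (a point): Tip part of the steel tongue, 30 mm wide and 36 mm long, bent square to the lid (inwards, 12 mm beyond the free edge). With the lid shut it hangs between the cheeks of the catch.
- catch (a point): Middle of the forked catch, where the tongue rests when the lid is shut.
- jewel0: One of six equal amber cast-glass jewels: a smooth pebble shape (capsule) 24 mm long, 18 mm thick, 12 g. Origin at its centre, z along its length.
- jewel1: One of six equal amber cast-glass jewels: a smooth pebble shape (capsule) 24 mm long, 18 mm thick, 12 g. Origin at its centre, z along its length.
- jewel2: One of six equal amber cast-glass jewels: a smooth pebble shape (capsule) 24 mm long, 18 mm thick, 12 g. Origin at its centre, z along its length.
- jewel3: One of six equal amber cast-glass jewels: a smooth pebble shape (capsule) 24 mm long, 18 mm thick, 12 g. Origin at its centre, z along its length.
- jewel4: One of six equal amber cast-glass jewels: a smooth pebble shape (capsule) 24 mm long, 18 mm thick, 12 g. Origin at its centre, z along its length.
- jewel5: One of six equal amber cast-glass jewels: a smooth pebble shape (capsule) 24 mm long, 18 mm thick, 12 g. Origin at its centre, z along its length.
- solder_spool: Bystander: aluminium spool, 60 mm diameter, 40 mm high, standing. Origin under its centre.
- flux_pot: Bystander: empty white ceramic pot, 68 mm diameter, 45 mm high. Origin under its centre.
- lead_knife: Bystander: knife lying flat, 24 mm wide: wooden handle from the origin 100 mm to -x, curved blade 90 mm to +x.
- lead_weight: Bystander: dark metal block 60 x 40 x 30 mm. Origin under its centre.
- marker: Bystander: black pen lying along its x, 130 mm long, 13 mm thick.
Not all that is in view belongs to the job. There is more than one size of the jewel_box; the job needs the larger.

How it is judged:
By the outcome, as a careful person would: the job done as asked, in the order asked, and still so for the second after the job is handed in, with the robot touching nothing.
It also fails if it takes over 72 s, if anything falls off the work surface, if the arm or the gripper's body presses on something with over 40 N, if the wrist force passes 120 N, or if a joint passes its speed limit or range.

### The arm

A 6-joint arm with a two-finger parallel gripper is mounted at the origin on the work surface. World frame = base frame: x ahead of the robot, y to its left, z up, the work surface at z = 0. Lengths are in mm, angles in rad, forces in N, time in s.
With the tool pointing down it reaches from about 350 to 775 mm from the base axis. Payload 7.3 kg.
Tool frame: the origin (TCP) lies at the centre of the arm's flange, where the gripper is bolted on; the fingertips stand 178 mm ahead of it and the grasp point (between the pads) lies 159 mm ahead of it; z points along the fingers, y is the line along which they close (so a half turn about z gives the same grasp; the last joint's range is limited). The gripper opens to 92 mm and grips with 3 to 60 N. Pads are 19 mm wide; open, the fingers measure 130 mm over their backs; the gripper's body (75 mm by 190 mm) begins 47 mm behind the grasp point.
Start: joints at [1.06, 0.342, 1.524, -0, 1.275, -0.146], TCP at [187.279, 490.463, 404.741] pointing down, gripper open.
Joint ranges: [-2.53, 2.53], [-0.77, 2.02], [0.04, 2.7], [-1, 4.14], [0.28, 2.66], [-3.11, 3.11]. Speed limits (rad/s): [2.57, 2.57, 3.14, 3.14, 3.14, 3.14].

### API

Orientations are given as [roll, pitch, yaw] about the fixed x, y, z axes, in that order (R = Rz(yaw) Ry(pitch) Rx(roll)).
In Python, from plant import * gives the robot as it stands. The module is installed in compiled form; this text tells all that it offers.
- The arm moves only by the shell command python3 -m inch 'ROWS'. ROWS is JSON, a list of rows, each a list of 5 numbers: the shift along the tool's x, y, z in m, then the turn about the tool's z in rad, then the opening, from 0 (shut) to 1 (fully open). In form: [[tx, ty, tz, spin, claw], ...]. A call has 1 to 8 rows; each row is the pose to reach, as a shift and turn from the pose commanded when the call began, along the tool's axes at that moment; what a row does not reach only later rows make up. A row lasts 1/12 s, in which the tool goes at most 41.7 mm and 7.16 degrees, less where a joint would pass 70% of its speed; a pose out of reach is approached as far as the arm can. A call with a gripper value outside its range is refused whole. The fingers move at their own pace and stop on an object; the grip force is fixed at half the most. Time passes only in rows, so rows that repeat a pose let the fingers close. It gives the time, the measured TCP pose, the force, the opening and the grip force at its end, in the units of the state.
- get_obs(): the state, without advancing time (a new reading comes with each control period).
- capture(name): name is "scene" or "top"; returns a dict with "color" (480x640x3 uint8, red, green, blue), "intrinsics" (3x3 intrinsics, pixels), "distortion" ([k1, k2, p1, p2, k3] as OpenCV has them; the pictures are not rectified), "pose" (4x4, takes a point from camera to world coordinates). Camera axes: x right, y down, z forward; pixel columns grow to the right and rows downward; lengths in mm; the calibration is good to about 2 mm. A picture is of the moment at which its call begins. There is no depth.
- close_job(): hands the job in; it is judged then, once.
Trained networks look in a picture, given as the dict that the camera call returned (one of the last four; its "shot" number tells which), for a name from the list of things; names that differ only in an ending like _2 or _b are one class to them, and where a whole thing is asked for, a point or a joint stands for the part that bears it (a point fixed in the world has none). Each returns a list of dicts, best first, with "conf" (0 to 1); they miss things now and then, are a little off and sometimes report something else, mostly with a low value. They report only what shows in the picture. A call takes as long as a camera call. They do not tell look-alikes from the thing itself.
- look_for(picture, target): "rect" ([centre column, centre row, width, height] in pixels, round what is visible of it).
- trace(picture, target): "pixels" (480x640 bool, what is visible of it) and "rect" ([centre column, centre row, width, height] in pixels, round what is visible of it).
- tip_of(picture, target): "centre" ([column, row] in pixels: a listed point, or the origin of a listed thing).
The state is a dict: "time": time; "joint_positions": joint angles; "dq": joint speeds; "tau": joint torques, N m; "tool_pos": TCP position; "tcp_rot": TCP orientation; "contact_force": force on the tool from outside, world axes, zero at the start; "moment": the same for the moment, N m; "grip_width": finger opening in mm; "finger_force": force on a finger pad.
Only numpy, scipy, OpenCV 4.12 (cv2) and the standard library are available. Lean on these libraries where they do the work, as an engineer would, in place of code of your own. Each camera call takes 0.05 s, during which the arm holds its last target. There are 200 camera calls.

## Working session

There is one attempt and no reset: what is moved stays moved. The work goes in short steps, Python scripts to look and compute and a shell command to move; the robot and the scene stay as the last step left them, time stands still between calls to the robot, and variables do not carry over. Pictures are saved under pics/ and viewed, at most 10 in all, crops included, and the job is handed in when it is done.

```bash
mkdir -p pics; ls; cat > h.py <<'E'
from plant import *
import numpy as np, cv2
from scipy.spatial.transform import Rotation as R
def shot(n,f=None):
    c=capture(n)
    if f: cv2.imwrite('pics/'+f,c['color'][:,:,::-1])
    return c
def ray(c,px):
    u=cv2.undistortPoints(np.array([[px]],float),c['intrinsics'],np.array(c['distortion'],float))[0,0]
    T=np.array(c['pose']);d=T[:3,:3]@np.array([u[0],u[1],1]);return T[:3,3],d/np.linalg.norm(d)
def atz(c,px,z):
    o,d=ray(c,px);return o+d*(z-o[2])/d[2]
def tri(cs,pxs):
    A=np.zeros((3,3));b=np.zeros(3);L=[]
    for c,p in zip(cs,pxs):
        o,d=ray(c,p);P=np.eye(3)-np.outer(d,d);A+=P;b+=P@o;L.append((o,P))
    x=np.linalg.solve(A,b);return x,[np.linalg.norm(P@(x-o)) for o,P in L]
def proj(c,X):
    T=np.linalg.inv(np.array(c['pose']));r=cv2.Rodrigues(T[:3,:3])[0]
    return cv2.projectPoints(np.array(X,float).reshape(-1,3),r,T[:3,3],c['intrinsics'],np.array(c['distortion'],float))[0][:,0]
E
python3 - <<'E'
from h import *
np.set_printoptions(precision=3,suppress=True)
print(get_obs())
cs={}
for n in('scene','top'):
    c=shot(n,n+'1.png');cs[n]=c
    print(n,np.array(c['pose']),c['intrinsics'])
    for t in('cup','cup_rim','jewel_box','box_in','lid_hinge','lid_edge','tongue','catch','jewel0','solder_spool','flux_pot','lead_knife','lead_weight','marker'):
        print(t,[(np.round(r['centre']),round(r['conf'],2)) for r in tip_of(c,t)][:6])
E
```

```text
pics
{'time': 0.0, 'joint_positions': array([ 1.06 ,  0.343,  1.525, -0.   ,  1.275, -0.146]), 'dq': array([ 0.001, -0.001, -0.   ,  0.002, -0.001, -0.   ]), 'tau': array([  0.001, -43.125, -24.423,   0.072,   0.056,  -0.   ]), 'tool_pos': array([187.232, 490.334, 404.055]), 'tcp_rot': array([-3.14 , -0.   ,  2.777]), 'contact_force': array([ 0.143, -0.268,  0.841]), 'moment': array([ 0.037, -0.01 , -0.036]), 'finger_force': 0.0, 'grip_width': 91.83670735977452}
scene [[   0.642    0.519   -0.564 1148.897]
 [   0.767   -0.435    0.472 -389.792]
 [   0.      -0.736   -0.677  752.361]
 [   0.       0.       0.       1.   ]] [[456.346   0.    314.15 ]
 [  0.    456.346 235.461]
 [  0.      0.      1.   ]]
cup [(array([163., 340.]), 0.65)]
cup_rim [(array([155., 317.]), 0.68)]
jewel_box [(array([315., 222.]), 0.96), (array([381., 252.]), 0.93)]
box_in [(array([242., 318.]), 0.73), (array([388., 247.]), 0.71), (array([316., 221.]), 0.65)]
lid_hinge [(array([332., 195.]), 0.8), (array([400., 230.]), 0.71), (array([316., 222.]), 0.43)]
lid_edge [(array([362., 156.]), 0.96), (array([374., 24
[... 1013 characters left out ...]
), (array([246., 285.]), 0.84)]
lid_edge [(array([189., 289.]), 0.88), (array([259., 198.]), 0.6), (array([306., 285.]), 0.55), (array([329., 160.]), 0.55)]
tongue [(array([265., 201.]), 0.92), (array([189., 290.]), 0.83), (array([184., 190.]), 0.68), (array([303., 281.]), 0.35)]
catch [(array([264., 200.]), 0.85), (array([305., 284.]), 0.68)]
jewel0 [(array([500., 253.]), 0.56), (array([489., 240.]), 0.47), (array([489., 256.]), 0.44), (array([497., 242.]), 0.42), (array([492., 248.]), 0.37)]
solder_spool [(array([428., 300.]), 0.92)]
flux_pot [(array([420., 224.]), 0.69)]
lead_knife [(array([329., 157.]), 0.96)]
lead_weight [(array([184., 190.]), 0.94)]
marker [(array([476., 188.]), 0.58)]
```

View pics/scene1.png

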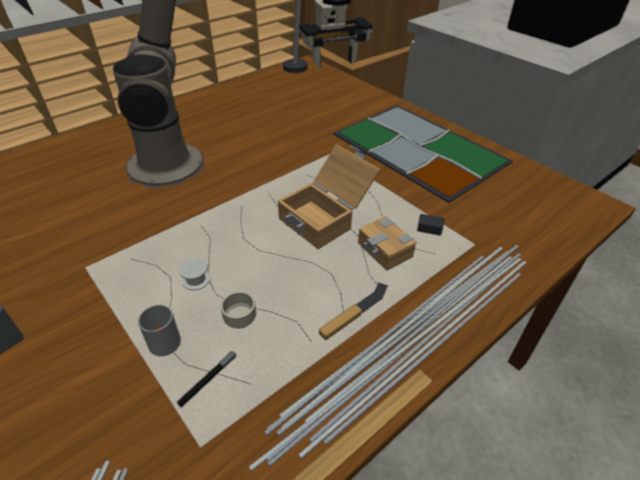

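View pics/top1.png

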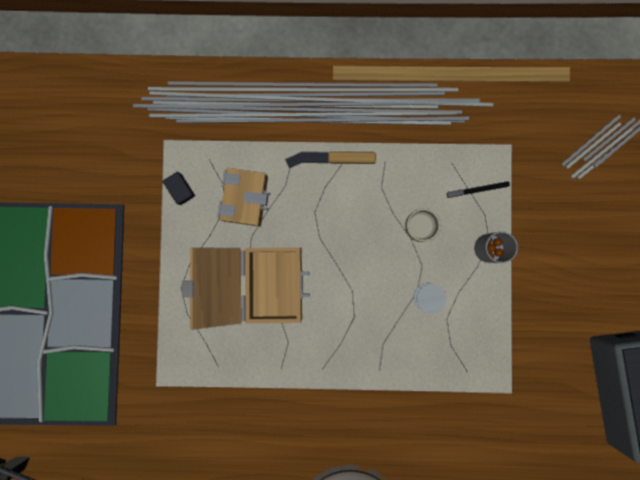

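```bash
python3 - <<'E'
from h import *
np.set_printoptions(precision=1,suppress=True)
s=shot('scene');t=shot('top')
P={'cup':([163,340],[488,250]),'cup_rim':([155,317],[502,246]),'lid_hinge':([332,195],[246,285]),'lid_edge':([362,156],[189,289]),'catch':([294,225],[305,284]),'tongue':([352,149],[184,289]),'box_in':([316,221],[273,284])}
for k,(a,b) in P.items(): print(k,*tri([s,t],[a,b]))
for n,p,z in(('spool',[428,300],0),('flux',[420,224],0),('weight',[184,190],0),('knife',[329,157],0),('marker',[476,188],6),('cup',[488,250],0),('box',[276,284],0)): print(n,atz(t,p,z))
print('small box',atz(t,[246,199],0))
for c,n in((s,'scene'),(t,'top')):
    r=trace(c,'cup'); print(n,[(x['conf'],x['rect']) for x in r][:3])
im=t['color'][215:355,160:340];cv2.imwrite('pics/box_c.png',cv2.resize(im,None,fx=4.2,fy=4.2,interpolation=cv2.INTER_CUBIC)[:,:,::-1])
a=cv2.resize(s['color'][285:375,120:250],None,fx=3,fy=3,interpolation=3);b=cv2.resize(t['color'][215:305,410:540],None,fx=3,fy=3,interpolation=3)
d=cv2.resize(s['color'][140:260,270:420],(390,270),interpolation=3)
cv2.imwrite('pics/cup_c.png',np.vstack([np.hstack([a,b]),np.hstack([d,d*0])])[:,:,::-1])
E
```

```text
cup [ 564.9 -283.1    0.5] [np.float64(0.945658408817119), np.float64(0.9456584088170535)]
cup_rim [ 571.7 -283.7   80.7] [np.float64(0.09500558609969996), np.float64(0.09500558609984777)]
lid_hinge [487.8 217.9  62.2] [np.float64(2.4251069895239143), np.float64(2.425106989523874)]
lid_edge [484.7 312.9 133.6] [np.float64(5.416565301172927), np.float64(5.41656530117291)]
catch [488.6 100.1  30.8] [np.float64(0.09038741787435725), np.float64(0.09038741787435293)]
tongue [477.4 303.7 156.4] [np.float64(8.861750583233137), np.float64(8.861750583233068)]
box_in [486.5 169.7   3.4] [np.float64(0.7534230901881952), np.float64(0.7534230901882716)]
spool [ 458.2 -157.6    0. ]
flux [ 618.  -139.6    0. ]
weight [682.7 363.6   0. ]
knife [758.4  55.5   0. ]
marker [ 695.3 -255.     6. ]
cup [ 565.4 -282.4    0. ]
box [486.  163.2   0. ]
small box [665.6 230.9   0. ]
scene [(0.65, [160.2, 330.2, 44.5, 53.1])]
top [(0.59, [497.5, 247.6, 45.5, 30.9])]
```

View pics/box_c.png

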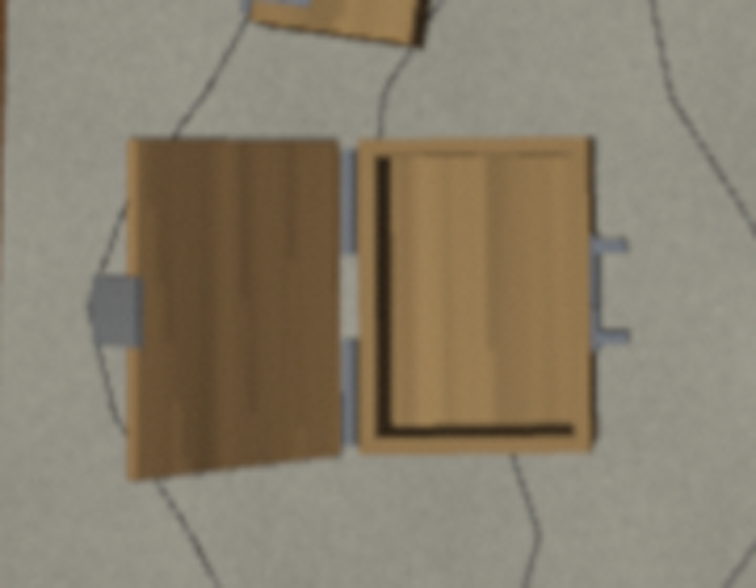

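View pics/cup_c.png

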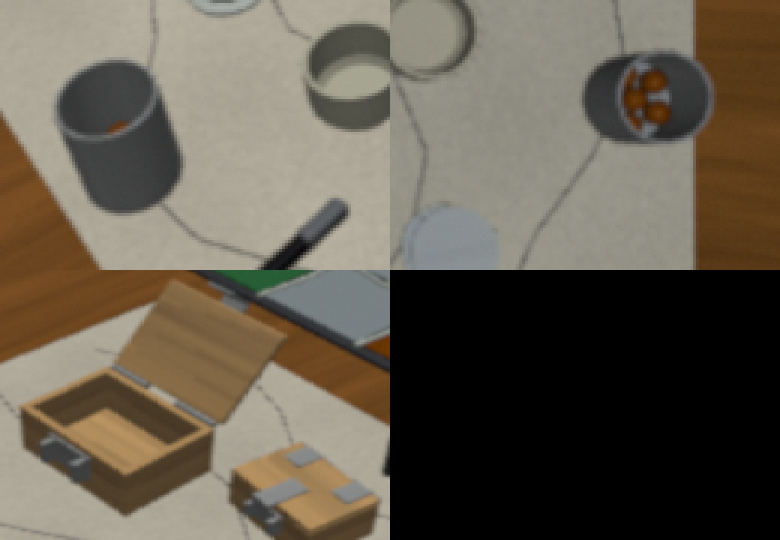

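```bash
cat >> h.py <<'E'
def to(x,y,z,yaw=np.pi/2):
    o=get_obs();r=R.from_euler('xyz',o['tcp_rot']);d=r.inv().apply(np.array([x,y,z])-o['tool_pos'])/1000
    print('tool shift m',np.round(d,4),'spin',round(float((o['tcp_rot'][2]-yaw+np.pi)%(2*np.pi)-np.pi),3))
def ob():
    o=get_obs();print({k:np.round(o[k],3 if k=='tcp_rot' else 1) for k in('time','tool_pos','tcp_rot','contact_force','grip_width','finger_force')})
E
python3 - <<'E'
from h import *
np.set_printoptions(precision=1,suppress=True)
s=shot('scene');t=shot('top');ob()
for p in([245.2,247.9],[301,247.9],[301,322.6],[245.2,322.6]): print('box corner',atz(t,p,60))
print('rim',atz(t,[501.8,247.5],80), proj(s,[[571,-283,80]]))
# lid edge corners (outer edge, left line) crop (128,140),(128,480)
print('lid edge',atz(t,[190.5,248.3],134),atz(t,[190.5,329.3],134))
to(569,-283,404)
E
```

```text
{'time': np.float64(1.8), 'tool_pos': array([187.3, 490.5, 404.7]), 'tcp_rot': array([3.1, 0. , 2.8]), 'contact_force': array([ 0.7, -0.3,  0.1]), 'grip_width': np.float64(91.7), 'finger_force': np.float64(0.0)}
box corner [560.1 219.7  60. ]
box corner [562. 108.  60.]
box corner [413.7 105.2  60. ]
box corner [411.8 216.1  60. ]
rim [ 568.8 -283.5   80. ] [[155.3 316.8]]
lid edge [556.4 307.9 134. ] [407.8 303.4 134. ]
tool shift m [-0.6 -0.6  0. ] spin 1.206
```

```bash
python3 -m inch '[[-0.21,-0.195,0,0,1],[-0.21,-0.195,0,0,1],[-0.21,-0.195,0,0,1],[-0.21,-0.195,0,0,1],[-0.21,-0.195,0,0,1],[-0.21,-0.195,0,0,1],[-0.21,-0.195,0,0,1],[-0.21,-0.195,0,0,1]]' | tail -3
python3 -m inch '[[-0.21,-0.195,0,0,1],[-0.21,-0.195,0,0,1],[-0.21,-0.195,0,0,1],[-0.21,-0.195,0,0,1],[-0.21,-0.195,0,0,1],[-0.21,-0.195,0,0,1],[-0.21,-0.195,0,0,1],[-0.21,-0.195,0,0,1]]'|tail -3
python3 -m inch '[[-0.21,-0.195,0,0.9,1],[-0.21,-0.195,0,0.9,1],[-0.21,-0.195,0,0.9,1],[-0.21,-0.195,0,0.9,1],[-0.21,-0.195,0,0.9,1],[-0.21,-0.195,0,0.9,1],[-0.21,-0.195,0,0.9,1],[-0.21,-0.195,0,0.9,1]]'|tail -3
python3 -c "from h import *;ob();to(569,-283,300)"
```

```text
contact_force: [0.3, 2.0, 0.6]
grip_width: 91.5
finger_force: 0.0
contact_force: [0.2, -0.2, 0.3]
grip_width: 92.1
finger_force: 0.0
contact_force: [-1.7, 0.5, -1.2]
grip_width: 92.0
finger_force: 0.0
{'time': np.float64(3.8), 'tool_pos': array([ 568.7, -286. ,  402.8]), 'tcp_rot': array([-3.141e+00,  1.000e-03,  1.866e+00]), 'contact_force': array([-1.7,  0.5, -1.2]), 'grip_width': np.float64(92.0), 'finger_force': np.float64(0.0)}
tool shift m [0.0029 0.0012 0.1028] spin 0.295
```

```bash
python3 -m inch '[[0.003,0.001,0.03,0.295,1],[0.003,0.001,0.06,0.295,1],[0.003,0.001,0.09,0.295,1],[0.003,0.001,0.12,0.295,1],[0.003,0.001,0.145,0.295,1],[0.003,0.001,0.165,0.295,1],[0.003,0.001,0.179,0.295,1],[0.003,0.001,0.179,0.295,1]]' 
python3 - <<'E'
from h import *
ob();t=shot('top');s=shot('scene')
o=get_obs();p=o['tool_pos']
a=cv2.resize(s['color'][235:385,80:280],(400,300),interpolation=3);b=cv2.resize(t['color'][180:310,400:573],(400,300),interpolation=3)
cv2.imwrite('pics/grasp.png',np.hstack([a,b])[:,:,::-1])
E
```

```text
time: 4.47
tool_pos: [566.5, -276.5, 222.0]
tcp_rot: [-3.136, -0.004, 1.582]
contact_force: [-1.0, 0.1, -0.1]
grip_width: 92.1
finger_force: 0.0
{'time': np.float64(4.5), 'tool_pos': array([ 566.5, -276.5,  222. ]), 'tcp_rot': array([-3.136, -0.004,  1.582]), 'contact_force': array([-1. ,  0.1, -0.1]), 'grip_width': np.float64(92.1), 'finger_force': np.float64(0.0)}
```

View pics/grasp.png

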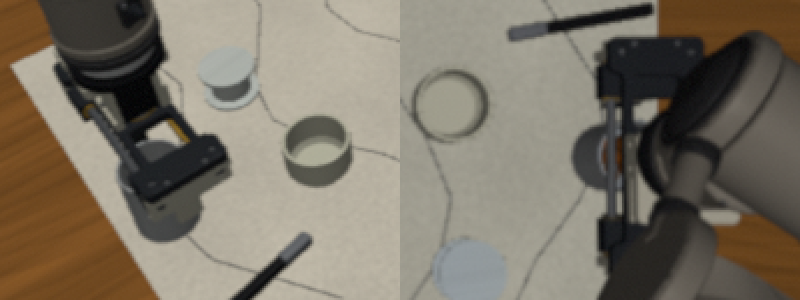

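```bash
python3 -m inch '[[0,0,0,0,1],[0,0,0,0,1]]' | head -3
python3 -c "from h import *;to(569,-283.3,224)"
```

```text
time: 4.73
tool_pos: [567.7, -277.7, 227.3]
tcp_rot: [3.139, 0.001, 1.582]
tool shift m [-0.0056  0.0013  0.0033] spin 0.011
```

```bash
python3 -m inch '[[-0.0055,0.0013,0.002,0.011,1],[-0.0055,0.0013,0.002,0.011,1],[-0.0055,0.0013,0.002,0.011,1],[-0.0055,0.0013,0.002,0.011,0],[-0.0055,0.0013,0.002,0.011,0],[-0.0055,0.0013,0.002,0.011,0],[-0.0055,0.0013,0.002,0.011,0],[-0.0055,0.0013,0.002,0.011,0]]'
python3 -m inch '[[0,0,0,0,0],[0,0,0,0,0],[0,0,0,0,0],[0,0,0,0,0]]'
```

```text
time: 5.4
tool_pos: [568.6, -283.1, 223.7]
tcp_rot: [3.141, -0.0, 1.571]
contact_force: [0.6, 0.7, 0.4]
grip_width: 63.2
finger_force: 0.4
time: 5.73
tool_pos: [568.6, -283.1, 223.7]
tcp_rot: [3.141, -0.0, 1.571]
contact_force: [-0.1, 0.7, -0.8]
grip_width: 61.8
finger_force: 30.0
```

```bash
python3 -m inch '[[0,0,-0.015,0,0],[0,0,-0.035,0,0],[0,0,-0.06,0,0],[0,0,-0.085,0,0],[0,0,-0.1,0,0],[0,0,-0.11,0,0],[0,0,-0.11,0,0],[0,0,-0.11,0,0]]'
python3 -m inch '[[0.02,-0.005,0,0,0],[0.05,-0.012,0,0,0],[0.085,-0.022,0,0,0],[0.12,-0.031,0,0,0],[0.155,-0.04,0,0,0],[0.19,-0.049,0,0,0],[0.225,-0.058,0,0,0],[0.25,-0.065,0,0,0]]' | head -2
python3 -m inch '[[0.02,-0.006,0,0,0],[0.035,-0.01,0,0,0],[0.05,-0.014,0,0,0],[0.06,-0.016,0,0,0],[0.063,-0.0165,0,0,0],[0.063,-0.0165,0,0,0],[0.063,-0.0165,0,0,0],[0.063,-0.0165,0,0,0]]'
python3 - <<'E'
from h import *
to(487,45,276);s=shot('scene')
cv2.imwrite('pics/pre.png',cv2.resize(s['color'][90:300,180:440],(780,630)[:2] if 0 else (740,598),interpolation=3)[:,:,::-1])
E
```

```text
time: 6.4
tool_pos: [568.4, -283.0, 333.1]
tcp_rot: [-3.141, -0.0, 1.571]
contact_force: [-0.3, -0.4, -1.8]
grip_width: 62.1
finger_force: 30.0
time: 7.07
tool_pos: [502.0, -30.6, 332.0]
time: 7.73
tool_pos: [487.3, 29.2, 333.5]
tcp_rot: [-3.141, 0.0, 1.57]
contact_force: [-0.1, -0.1, -1.4]
grip_width: 61.8
finger_force: 30.0
tool shift m [ 0.0158 -0.0003  0.0575] spin -0.001
```

View pics/pre.png

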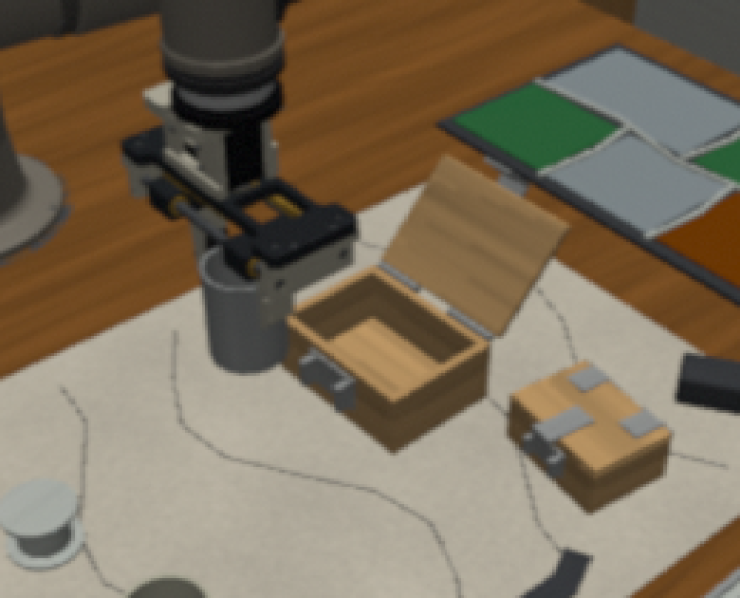

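```bash
python3 -m inch '[[0,0,0.02,0,0],[0,0,0.04,0,0],[0,0,0.055,0,0],[0,0,0.058,0,0],[0.012,0,0.058,0,0],[0.024,0,0.058,0,0],[0.036,0,0.058,0,0],[0.046,0,0.058,0,0]]'
python3 -m inch '[[0.006,0,-0.002,0,0],[0.012,0,-0.004,0,0],[0.018,0,-0.006,0,0],[0.024,0,-0.007,0,0]]'
```

```text
time: 8.45
tool_pos: [487.2, 77.5, 276.7]
tcp_rot: [3.14, -0.0, 1.571]
contact_force: [-0.4, -0.5, -1.4]
grip_width: 61.9
finger_force: 30.0
time: 8.78
tool_pos: [487.7, 100.2, 283.9]
tcp_rot: [3.138, 0.001, 1.572]
contact_force: [2.7, -4.8, -0.9]
grip_width: 61.6
finger_force: 30.0
```

```bash
python3 -m inch '[[0.006,0,0,0,0],[0.012,0,0,0,0],[0.018,0,0.002,0,0],[0.024,0,0.004,0,0],[0.03,0,0.006,0,0],[0.036,0,0.008,0,0],[0.036,0,0.008,0,0]]'
python3 - <<'E'
from h import *
s=shot('scene');cv2.imwrite('pics/p1.png',cv2.resize(s['color'][90:300,180:440],(740,598),interpolation=3)[:,:,::-1])
E
```

```text
time: 9.37
tool_pos: [487.2, 137.0, 275.0]
tcp_rot: [3.14, -0.0, 1.572]
contact_force: [2.0, -2.3, 4.1]
grip_width: 60.1
finger_force: 30.0
```

View pics/p1.png

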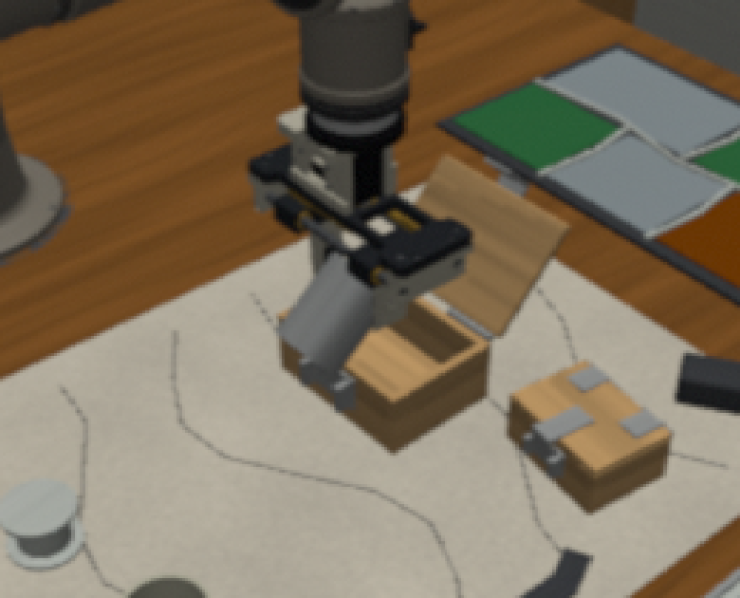

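```bash
python3 -m inch '[[0.005,0,0.002,0,0],[0.01,0,0.005,0,0],[0.015,0,0.009,0,0],[0.02,0,0.013,0,0],[0.024,0,0.017,0,0],[0.028,0,0.021,0,0],[0.028,0,0.021,0,0]]'
python3 - <<'E'
from h import *
s=shot('scene');cv2.imwrite('pics/p2.png',cv2.resize(s['color'][90:300,180:440],(740,598),interpolation=3)[:,:,::-1])
E
```

```text
time: 10.0
tool_pos: [486.7, 164.7, 252.8]
tcp_rot: [-3.14, -0.0, 1.571]
contact_force: [1.2, 0.1, 2.8]
grip_width: 60.2
finger_force: 30.0
```

View pics/p2.png

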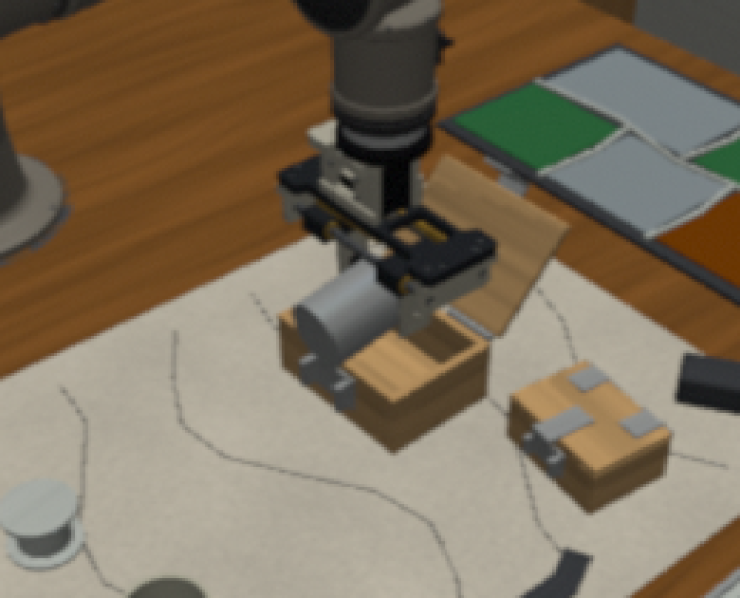

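```bash
python3 -m inch '[[0.004,0,0.004,0,0],[0.007,0,0.008,0,0],[0.01,0,0.012,0,0],[0.011,0,0.016,0,0],[0.011,0,0.02,0,0],[0.011,0,0.024,0,0],[0.011,0,0.024,0,0],[0.011,0,0.024,0,0]]'
python3 -m inch '[[0,0,0.003,0,0],[0,0,0.006,0,0],[0,0,0.006,0,0],[0,0,0.006,0,0]]'
python3 - <<'E'
from h import *
s=shot('scene');t=shot('top')
for c in(s,t): print([(np.round(r['centre']),round(r['conf'],2)) for r in tip_of(c,'jewel0')])
a=cv2.resize(s['color'][110:270,220:420],(400,320),interpolation=3);b=cv2.resize(t['color'][215:345,180:340],(400,325),interpolation=3)[:320]
cv2.imwrite('pics/p3.png',np.hstack([a,b])[:,:,::-1])
E
```

```text
time: 10.72
tool_pos: [487.0, 175.7, 229.5]
tcp_rot: [3.141, -0.002, 1.571]
contact_force: [0.3, 4.7, 3.4]
grip_width: 60.2
finger_force: 30.0
time: 11.05
tool_pos: [487.0, 175.7, 223.7]
tcp_rot: [3.141, -0.002, 1.57]
contact_force: [-0.2, 5.1, 4.4]
grip_width: 60.2
finger_force: 30.0
[]
[]
```

```bash
python3 -m inch '[[0,0,-0.01,0,0],[0,0,-0.03,0,0],[0,0,-0.05,0,0],[0,0,-0.07,0,0],[0,0,-0.08,0,0],[0,0,-0.08,0,0]]' | head -2
python3 - <<'E'
from h import *
s=shot('scene');t=shot('top')
for c in(s,t): print([(np.round(r['centre']),round(r['conf'],2)) for r in tip_of(c,'jewel0')])
a=cv2.resize(s['color'][110:270,220:420],(400,320),interpolation=3);b=cv2.resize(t['color'][215:345,180:340],(400,325),interpolation=3)[:320]
cv2.imwrite('pics/p4.png',np.hstack([a,b])[:,:,::-1])
E
```

```text
time: 11.75
tool_pos: [487.4, 174.8, 305.7]
[(array([320., 214.]), 0.59), (array([324., 218.]), 0.49), (array([317., 208.]), 0.44)]
[(array([182., 192.]), 0.42)]
```

View pics/p4.png

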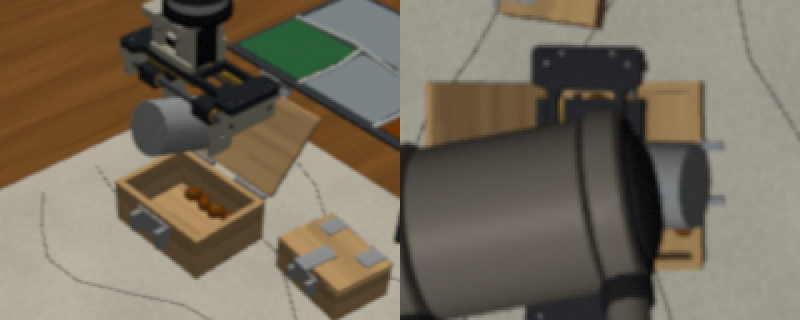

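```bash
python3 -m inch '[[-0.015,0,0.03,0,0],[0.0,0,0.03,0,0],[-0.015,0,0.03,0,0],[0.0,0,0.03,0,0],[-0.015,0,0.03,0,0],[-0.015,0,0.03,0,0],[-0.015,0,0,0,0],[-0.015,0,-0.02,0,0]]' | head -2
python3 - <<'E'
from h import *
s=shot('scene');t=shot('top')
for c in(s,t):
    print([(np.round(r['centre']),round(r['conf'],2)) for r in tip_of(c,'jewel0')])
    m=c['color'].astype(int);a=((m[:,:,0]>90)&(m[:,:,0]-m[:,:,2]>75)&(m[:,:,1]<0.55*m[:,:,0])).astype(np.uint8)
    n,l,st,ce=cv2.connectedComponentsWithStats(a);print([(st[i,4],ce[i].round()) for i in range(1,n) if st[i,4]>5][:20])
E
```

```text
time: 12.62
tool_pos: [486.9, 159.8, 323.4]
[(array([327., 216.]), 0.61), (array([316., 207.]), 0.52), (array([320., 214.]), 0.5)]
[(np.int32(1233), array([445., 176.])), (np.int32(13), array([322., 209.])), (np.int32(10), array([328., 214.]))]
[(array([430., 299.]), 0.27)]
[(np.int32(2530), array([ 77., 234.])), (np.int32(13), array([107., 238.])), (np.int32(39), array([108., 247.])), (np.int32(37), array([ 99., 256.])), (np.int32(8), array([107., 254.])), (np.int32(40), array([ 86., 265.])), (np.int32(8), array([ 90., 266.]))]
```

```bash
python3 -m inch '[[-0.008,0,0,0,0],[-0.025,0,0,0,0],[-0.05,0,0,0,0],[-0.08,0,0,0,0],[-0.11,0,0,0,0],[-0.14,0,0,0,0],[-0.16,0,0,0,0],[-0.17,0,0,0,0]]' | head -2
python3 - <<'E'
from h import *
s=shot('scene');t=shot('top')
for c in(s,t):
    print([(np.round(r['centre']),round(r['conf'],2)) for r in tip_of(c,'jewel0')])
for p in([[487,162,60]]): print(proj(t,p))
a=cv2.resize(s['color'][110:320,170:420],(476,400),interpolation=3);b=cv2.resize(t['color'][240:330,235:310],(324,400),interpolation=3)
cv2.imwrite('pics/p5.png',np.hstack([a,b])[:,:,::-1])
E
```

```text
time: 13.48
tool_pos: [486.5, -12.7, 322.3]
[(array([317., 206.]), 0.61), (array([324., 216.]), 0.53), (array([320., 213.]), 0.51)]
[(array([286., 304.]), 0.58), (array([257., 255.]), 0.5), (array([256., 266.]), 0.48), (array([260., 299.]), 0.46), (array([262., 290.]), 0.44), (array([258., 276.]), 0.38)]
[[273.23291792 285.05454202]]
```

View pics/p5.png

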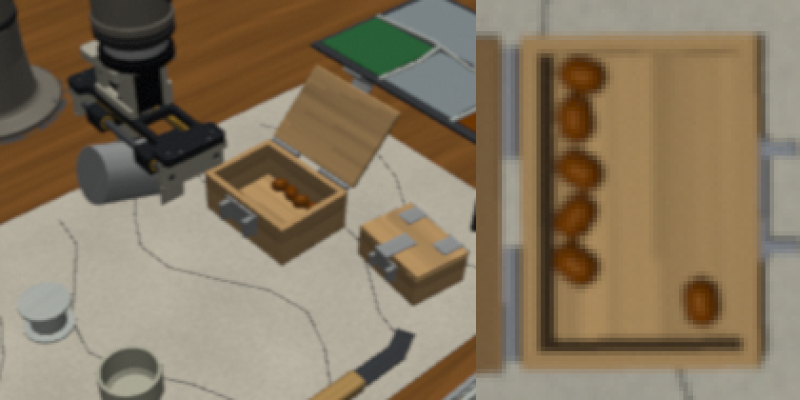

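```bash
python3 -m inch '[[0,0,0.03,0,0],[0,0,0.06,0,0],[0,0,0.09,0,0],[0,0,0.11,0,0],[0,0,0.12,0,0],[0,0,0.122,0,0],[0,0,0.122,0,0]]' 
python3 - <<'E'
from h import *
o=get_obs();print(o['time'],o['tool_pos'],o['contact_force'])
s=shot('scene');t=shot('top');P=[]
for c in(s,t):
    r=tip_of(c,'cup');print([(np.round(x['centre']),round(x['conf'],2)) for x in r][:3]);P.append(r[0]['centre'] if r else None)
if all(p is not None for p in P): print(tri([s,t],P))
E
```

```text
time: 14.27
tool_pos: [487.2, -9.3, 201.6]
tcp_rot: [-3.141, -0.0, 1.572]
contact_force: [0.4, 0.4, -0.4]
grip_width: 60.3
finger_force: 30.0
14.2667 [487.21073451  -9.34413339 201.63699274] [ 0.37862436  0.36884328 -0.39794446]
[(array([227., 246.]), 0.75)]
[]
```

```bash
python3 -m inch '[[0,0,0.003,0,0],[0,0,0.006,0,0],[-0.001,0,0.008,0,0],[-0.004,0,0.009,0,0],[-0.008,0,0.01,0,0],[-0.012,0,0.01,0,0]]'
```

```text
time: 14.97
tool_pos: [487.0, -22.5, 191.5]
tcp_rot: [-3.141, -0.0, 1.571]
contact_force: [-0.2, -0.2, -0.8]
grip_width: 60.1
finger_force: 30.0
```

```bash
python3 -m inch '[[0,0,0.001,0,0],[-0.001,0,0.002,0,0],[-0.002,0,0.003,0,0],[-0.003,0,0.003,0,0]]' | sed -n '1,2p;4p'; python3 -m inch '[[-0.001,0,0.001,0,0],[-0.002,0,0.002,0,0],[-0.004,0,0.003,0,0],[-0.006,0,0.003,0,0]]'| sed -n '1,2p;4p'
```

```text
time: 15.3
tool_pos: [487.0, -25.2, 188.5]
contact_force: [-0.2, -0.2, -0.4]
time: 15.63
tool_pos: [486.9, -31.2, 185.5]
contact_force: [-0.3, 0.3, -2.2]
```

```bash
cat >> h.py <<'E'
def cupfit(c,xp,y,z,show=True):
    """fit (y,z of pad-line point on axis offset, tilt) of cylinder to traced mask in plane x=xp"""
    from scipy.optimize import minimize
    r=trace(c,'cup'); m=r[0]['pixels'] if r else None
    if m is None: return None
    ph=np.linspace(0,2*np.pi,40)
    def sil(b,zc,th):
        a=np.array([0,np.sin(th),np.cos(th)]);n=np.array([0,np.cos(th),-np.sin(th)]);e=np.array([1,0,0])
        B=np.array([xp,b,zc]);ring=31*(np.outer(np.cos(ph),n)+np.outer(np.sin(ph),e))
        pts=proj(c,np.vstack([B+ring,B+80*a+ring]));h=cv2.convexHull(pts.astype(np.float32))
        k=np.zeros(m.shape,np.uint8);cv2.fillConvexPoly(k,np.round(h*16).astype(np.int32),1,shift=4);return k>0
    best=None
    for th in np.deg2rad(np.arange(-10,140,5)):
      for s in (50,60,70):
       for off in(-8,0,8):
        f=lambda v:-(sil(*v)&m).sum()+0.15*(sil(*v)&~m).sum()+1.0*(m&~sil(*v)).sum()
        v0=[y-s*np.sin(th)-off*np.cos(th),z-s*np.cos(th)+off*np.sin(th),th];q=f(v0)
        if best is None or q<best[0]: best=(q,v0)
    w=minimize(f,best[1],method='Nelder-Mead',options=dict(initial_simplex=[best[1]]+[np.array(best[1])+d for d in([6,0,0],[0,6,0],[0,0,.15])]))
    b,zc,th=w.x;a=np.array([np.sin(th),np.cos(th)]);n=np.array([np.cos(th),-np.sin(th)]);d=np.array([y-b,z-zc])
    print('conf',round(r[0]['conf'],2),'area',m.sum(),'q',w.fun,'bottom y,z',round(b,1),round(zc,1),'tilt deg',round(np.degrees(th),1),'pad along axis',round(d@a,1),'pad off axis(n)',round(d@n,1))
E
python3 - <<'E'
from h import *
o=get_obs();p=o['tool_pos']
s=shot('scene');r=tip_of(s,'cup')
for x in r[:2]:
    oo,d=ray(s,x['centre']);print('bottom',oo+d*(487-oo[0])/d[0],x['conf'])
cupfit(s,p[0],p[1],p[2]-159)
t=shot('top');cupfit(t,p[0],p[1],p[2]-159)
E
```

```text
bottom [ 487.         -106.71300471   63.77152997] 0.9
bottom [487.         174.84687178  10.88765794] 0.43
conf 0.81 area 856 q -792.4 bottom y,z -104.2 57.3 tilt deg 108.7 pad along axis 79.0 pad off axis(n) 5.9
```

```bash
python3 -m inch '[[-0.001,0,0.001,0,0],[-0.003,0,0.002,0,0],[-0.003,0,0.002,0,0]]'| sed -n '1,2p;4,5p'; python3 -m inch '[[0,0,0,0,0.76],[0,0,0,0,0.76],[0,0,0,0,0.76],[0,0,0,0,0.76],[0,0,0,0,0.76],[0,0,0,0,0.76]]'
python3 - <<'E'
from h import *
o=get_obs();p=o['tool_pos']
s=shot('scene');r=tip_of(s,'cup')
for x in r[:2]:
    oo,d=ray(s,x['centre']);print('bottom',oo+d*(p[0]-oo[0])/d[0],x['conf'])
cupfit(s,p[0],p[1],p[2]-159)
E
```

```text
time: 16.13
tool_pos: [487.0, -34.3, 183.5]
contact_force: [0.1, -0.4, -0.1]
grip_width: 60.3
time: 16.63
tool_pos: [487.1, -34.1, 183.8]
tcp_rot: [3.141, -0.0, 1.571]
contact_force: [0.2, -0.1, -0.7]
grip_width: 69.3
finger_force: 0.1
bottom [ 487.07546013 -106.07267347   28.54767156] 0.6
conf 0.61 area 874 q -821.5 bottom y,z -106.6 23.8 tilt deg 92.2 pad along axis 72.4 pad off axis(n) -3.8
```

```bash
python3 -m inch '[[0,0,-0.006,0,0.76],[-0.008,0,-0.006,0,0.76],[-0.015,0,-0.006,0,0.76],[-0.015,0,-0.006,0,0.76],[-0.015,0,-0.006,0,0],[-0.015,0,-0.006,0,0],[-0.015,0,-0.006,0,0],[-0.015,0,-0.006,0,0]]'|sed -n '2p;5,6p'
python3 -m inch '[[0,0,0,0,0],[0,0,0,0,0]]'
python3 -m inch '[[0,0,-0.02,0,0],[0,0,-0.05,0,0],[0,0,-0.085,0,0],[0,0,-0.12,0,0],[0,0,-0.15,0,0],[0,0,-0.16,0,0],[0,0,-0.16,0,0]]'
python3 - <<'E'
from h import *
o=get_obs();p=o['tool_pos']
s=shot('scene');r=tip_of(s,'cup')
for x in r[:2]:
    oo,d=ray(s,x['centre']);print('bottom',oo+d*(p[0]-oo[0])/d[0],x['conf'])
cupfit(s,p[0],p[1],p[2]-159)
E
```

```text
tool_pos: [487.0, -49.1, 189.7]
grip_width: 62.5
finger_force: 29.4
time: 17.62
tool_pos: [487.0, -49.0, 189.7]
tcp_rot: [3.142, -0.0, 1.571]
contact_force: [-0.4, -1.1, 0.5]
grip_width: 62.1
finger_force: 29.4
time: 18.2
tool_pos: [487.4, -49.0, 352.5]
tcp_rot: [3.136, 0.001, 1.571]
contact_force: [0.3, -0.8, -0.8]
grip_width: 62.1
finger_force: 29.3
bottom [ 487.40657051 -114.05912592  193.4606881 ] 0.84
conf 0.57 area 1033 q -960.5 bottom y,z -111.9 181.6 tilt deg 80.2 pad along axis 64.0 pad off axis(n) -1.0
```

```bash
python3 -m inch '[[0.03,0,0,0,0],[0.07,0,0,0,0],[0.11,0,0,0,0],[0.15,0,0,0,0],[0.19,0,0,0,0],[0.22,0,0,0,0],[0.234,0,0,0,0],[0.234,0,0,0,0]]'|head -2
python3 -m inch '[[0,0,0.02,0,0],[0,0,0.04,0,0],[0,0,0.06,0,0],[0,0,0.075,0,0],[0,0,0.08,0,0],[0,0,0.08,0,0]]'|head -4
python3 - <<'E'
from h import *
o=get_obs();p=o['tool_pos'];print(p)
s=shot('scene');r=tip_of(s,'cup')
for x in r[:2]:
    oo,d=ray(s,x['centre']);print('bottom',oo+d*(p[0]-oo[0])/d[0],x['conf'])
cupfit(s,p[0],p[1],p[2]-159)
to(487,185,244)
E
```

```text
time: 19.02
tool_pos: [486.3, 187.7, 347.6]
time: 19.52
tool_pos: [486.5, 184.0, 267.5]
tcp_rot: [-3.137, 0.001, 1.57]
contact_force: [-0.3, -0.5, -1.7]
[486.49029704 183.99890078 267.52248611]
bottom [486.49029704 124.90443622 101.16140391] 0.62
bottom [486.49029704 180.98387659  31.93153475] 0.53
conf 0.79 area 795 q -748.95 bottom y,z 114.8 97.0 tilt deg 79.5 pad along axis 70.1 pad off axis(n) 1.3
tool shift m [ 0.0004 -0.0004  0.0263] spin -0.0
```

```bash
python3 -m inch '[[0.004,0,0.005,0,0],[0.004,0,0.01,0,0],[0.004,0,0.015,0,0],[0.004,0,0.02,0,0],[0.004,0,0.024,0,0],[0.004,0,0.024,0,0]]'|head -5
python3 -m inch '[[-0.004,0,0,0,0],[-0.008,0,-0.002,0,0],[-0.012,0,-0.005,0,0],[-0.014,0,-0.008,0,0]]'
```

```text
time: 20.17
tool_pos: [486.7, 188.8, 244.7]
tcp_rot: [-3.14, 0.0, 1.571]
contact_force: [0.2, -0.1, -0.8]
grip_width: 62.2
time: 20.5
tool_pos: [487.0, 174.5, 254.2]
tcp_rot: [-3.142, -0.001, 1.57]
contact_force: [0.3, 1.8, -0.1]
grip_width: 62.0
finger_force: 29.3
```

```bash
python3 -m inch '[[-0.006,0,-0.004,0,0],[-0.012,0,-0.011,0,0],[-0.018,0,-0.017,0,0],[-0.024,0,-0.021,0,0],[-0.03,0,-0.024,0,0],[-0.033,0,-0.026,0,0]]'|sed -n '2p;4,5p'
python3 - <<'E'
from h import *
o=get_obs();p=o['tool_pos']
s=shot('scene');r=tip_of(s,'cup')
for x in r[:2]:
    oo,d=ray(s,x['centre']);print('bottom',oo+d*(p[0]-oo[0])/d[0],x['conf'])
cupfit(s,p[0],p[1],p[2]-159)
E
```

```text
tool_pos: [487.1, 140.9, 280.4]
contact_force: [-0.3, -0.4, -0.6]
grip_width: 62.0
bottom [487.13624714  77.43012555 113.56741186] 0.83
bottom [487.13624714 164.94488051   1.25115105] 0.23
conf 0.73 area 824 q -774.95 bottom y,z 77.7 110.0 tilt deg 81.0 pad along axis 64.2 pad off axis(n) -1.4
```

```bash
python3 -m inch '[[0.02,0,0,0,0],[0.04,0,0,0,0],[0.046,0,0,0,0],[0.046,0,0.01,0,0],[0.046,0,0.02,0,0],[0.046,0,0.03,0,0],[0.046,0,0.038,0,0],[0.046,0,0.039,0,0]]'|sed -n '2p;4,5p'
python3 -m inch '[[-0.004,0,0,0,0],[-0.008,0,0,0,0],[-0.012,0,-0.002,0,0]]'|sed -n '2p;4,5p'
python3 -m inch '[[-0.003,0,-0.004,0,0],[-0.005,0,-0.007,0,0]]'|sed -n '2p;4,5p'
```

```text
tool_pos: [486.4, 187.1, 238.4]
contact_force: [0.3, -0.2, -2.1]
grip_width: 62.2
tool_pos: [487.2, 175.7, 243.0]
contact_force: [-0.8, 11.6, 2.0]
grip_width: 62.3
tool_pos: [487.5, 170.9, 251.0]
contact_force: [1.1, 3.7, 0.5]
grip_width: 61.4
```

```bash
python3 -m inch '[[-0.004,0,-0.004,0,0],[-0.007,0,-0.008,0,0],[-0.01,0,-0.012,0,0]]'|sed -n '2p;4,5p'
python3 - <<'E'
from h import *
o=get_obs();p=o['tool_pos']
s=shot('scene');r=tip_of(s,'cup')
for x in r[:2]:
    oo,d=ray(s,x['centre']);print('bottom',oo+d*(p[0]-oo[0])/d[0],x['conf'])
cupfit(s,p[0],p[1],p[2]-159)
E
```

```text
tool_pos: [487.3, 160.8, 262.9]
contact_force: [0.4, 4.5, -0.7]
grip_width: 60.2
bottom [487.3499341  161.16141701  -8.16442506] 0.45
bottom [487.3499341  317.74659133 134.94098611] 0.45
conf 0.86 area 743 q -700.9 bottom y,z 105.1 66.9 tilt deg 55.2 pad along axis 66.9 pad off axis(n) 1.4
```

```bash
python3 -m inch '[[-0.005,0,-0.004,0,0],[-0.01,0,-0.008,0,0],[-0.015,0,-0.011,0,0],[-0.02,0,-0.014,0,0],[-0.025,0,-0.016,0,0],[-0.03,0,-0.0175,0,0]]'|sed -n '2p;4,5p'
python3 - <<'E'
from h import *
o=get_obs();p=o['tool_pos']
s=shot('scene')
cupfit(s,p[0],p[1],p[2]-159)
E
```

```text
tool_pos: [487.0, 131.3, 279.5]
contact_force: [-0.8, 7.9, 2.6]
grip_width: 60.0
conf 0.65 area 697 q -646.9 bottom y,z 90.8 72.2 tilt deg 44.5 pad along axis 62.9 pad off axis(n) -5.0
```

```bash
python3 -m inch '[[-0.005,0,-0.001,0,0],[-0.01,0,-0.002,0,0],[-0.015,0,-0.003,0,0],[-0.02,0,-0.003,0,0]]'|sed -n '2p;4,5p'
python3 - <<'E'
from h import *
o=get_obs();p=o['tool_pos']
s=shot('scene')
cupfit(s,p[0],p[1],p[2]-159)
for x in tip_of(s,'cup')[:3]:
    oo,d=ray(s,x['centre']);print('bottom',oo+d*(p[0]-oo[0])/d[0],x['conf'])
E
```

```text
tool_pos: [487.0, 110.7, 282.4]
contact_force: [-0.1, 2.5, 3.8]
grip_width: 60.3
conf 0.63 area 648 q -580.05 bottom y,z 81.0 73.5 tilt deg 36.2 pad along axis 57.8 pad off axis(n) -5.5
bottom [486.98651725  82.12141685  81.23349455] 0.88
```

```bash
python3 -m inch '[[0,0,-0.008,0,0],[0.012,0,-0.008,0,0],[0.024,0,-0.004,0,0],[0.026,0,0.006,0,0],[0.026,0,0.01,0,0]]'|sed -n '2p;4,5p'
python3 -m inch '[[-0.006,0,-0.001,0,0],[-0.012,0,-0.003,0,0],[-0.018,0,-0.004,0,0],[-0.024,0,-0.004,0,0],[-0.03,0,-0.003,0,0],[-0.036,0,-0.002,0,0]]'|sed -n '2p;4,5p'
python3 - <<'E'
from h import *
o=get_obs();p=o['tool_pos']
s=shot('scene')
cupfit(s,p[0],p[1],p[2]-159)
for x in tip_of(s,'cup')[:3]:
    oo,d=ray(s,x['centre']);print('bottom',oo+d*(p[0]-oo[0])/d[0],x['conf'])
E
```

```text
tool_pos: [486.3, 138.2, 270.5]
contact_force: [-1.3, -0.0, -1.3]
grip_width: 60.0
tool_pos: [487.2, 101.6, 274.8]
contact_force: [-1.3, 6.1, 6.5]
grip_width: 59.9
conf 0.96 area 600 q -515.35 bottom y,z 101.8 63.1 tilt deg -6.4 pad along axis 52.4 pad off axis(n) 5.6
```

```bash
python3 -m inch '[[0,0,-0.02,0,0],[0,0,-0.04,0,0],[-0.01,0,-0.055,0,0],[-0.04,0.008,-0.055,0,0],[-0.075,0.015,-0.055,0,0],[-0.11,0.023,-0.055,0,0],[-0.145,0.03,-0.055,0,0],[-0.18,0.038,-0.055,0,0]]'|sed -n '2p;4,5p'
python3 -m inch '[[-0.035,0.007,0,0,0],[-0.07,0.015,0,0,0],[-0.105,0.022,0,0,0],[-0.14,0.03,0,0,0],[-0.17,0.037,0,0,0],[-0.19,0.041,0,0,0],[-0.205,0.044,0,0,0],[-0.205,0.044,0,0,0]]'|sed -n '2p;4,5p'
python3 - <<'E'
from h import *
s=shot('scene')
o=get_obs();p=o['tool_pos'];print(p)
cupfit(s,p[0],p[1],p[2]-159)
for x in tip_of(s,'cup')[:3]:
    oo,d=ray(s,x['centre']);print('bottom',oo+d*(p[0]-oo[0])/d[0],x['conf'])
E
```

```text
tool_pos: [524.8, -80.8, 328.5]
contact_force: [0.4, -0.2, -1.3]
grip_width: 60.1
tool_pos: [568.7, -287.3, 327.6]
contact_force: [-0.2, 0.6, -1.0]
grip_width: 60.1
[ 568.65194926 -285.54592125  327.69664055]
conf 0.84 area 500 q -251.60000000000002 bottom y,z -291.0 114.0 tilt deg 9.4 pad along axis 54.9 pad off axis(n) -3.5
bottom [ 568.65194926 -293.27123016  120.75763365] 0.61
```

```bash
python3 -m inch '[[0.002,0,0.025,0,0],[0.002,0,0.05,0,0],[0.002,0,0.075,0,0],[0.002,0,0.09,0,0],[0.002,0,0.097,0,0],[0.002,0,0.1,0,0],[0.002,0,0.1,0,0]]'|sed -n '2p;4,5p'
python3 -m inch '[[0,0,0.003,0,0],[0,0,0.006,0,0],[0,0,0.009,0,0],[0,0,0.009,0,0]]'|sed -n '2p;4,5p'
```

```text
tool_pos: [569.2, -281.4, 229.2]
contact_force: [-0.5, 0.2, -0.8]
grip_width: 60.0
tool_pos: [568.9, -282.1, 220.1]
contact_force: [-0.4, 0.4, -0.4]
grip_width: 60.2
```

```bash
python3 -m inch '[[0,0,0.002,0,0],[0,0,0.004,0,0],[0,0,0.006,0,0],[0,0,0.006,0,0]]'|sed -n '2p;4,5p'
python3 -m inch '[[0,0,0.002,0,0],[0,0,0.004,0,0],[0,0,0.004,0,0]]'|sed -n '2p;4,5p'
```

```text
tool_pos: [569.1, -282.7, 216.4]
contact_force: [-3.3, 0.0, 11.9]
grip_width: 60.4
tool_pos: [569.1, -284.0, 214.3]
contact_force: [-6.6, -4.5, 21.2]
grip_width: 60.6
```

```bash
python3 -m inch '[[0,0,-0.001,0,0],[0,0,-0.002,0,0],[0,0,-0.002,0,1],[0,0,-0.002,0,1],[0,0,-0.002,0,1],[0,0,-0.002,0,1],[0,0,-0.002,0,1],[0,0,-0.002,0,1]]'|sed -n '2p;4,5p'
python3 - <<'E'
from h import *
s=shot('scene')
o=get_obs();p=o['tool_pos'];print(p)
cupfit(s,p[0],p[1],p[2]-159)
E
```

```text
tool_pos: [569.0, -282.0, 211.9]
contact_force: [-0.0, -0.4, 0.2]
grip_width: 90.9
[ 569.04557519 -282.00719089  211.91523201]
conf 0.56 area 422 q -221.0 bottom y,z -292.2 2.4 tilt deg 3.2 pad along axis 51.0 pad off axis(n) 7.3
```

```bash
python3 -m inch '[[0,0,-0.02,0,1],[0,0,-0.05,0,1],[0,0,-0.085,0,1],[0,0,-0.125,0,1],[0,0,-0.16,0,1],[0,0,-0.185,0,1],[0,0,-0.19,0,1]]'|sed -n '2p;4,5p'
python3 -m inch '[[0.035,0,0,0,0],[0.075,-0.005,0,0,0],[0.115,-0.01,0,0,0],[0.155,-0.015,0,0,0],[0.195,-0.02,0,0,0],[0.235,-0.025,0,0,0],[0.275,-0.03,0,0,0],[0.3,-0.035,0,0,0]]'|sed -n '2p;4,5p'
python3 - <<'E'
from h import *
s=shot('scene');t=shot('top')
P={}
for n in('cup','cup_rim','lid_edge','tongue','lid_hinge','solder_spool','flux_pot','marker'):
    a=tip_of(s,n);b=tip_of(t,n)
    print(n,[(np.round(x['centre']),round(x['conf'],2)) for x in a[:2]],[(np.round(x['centre']),round(x['conf'],2)) for x in b[:3]])
    if n[:3]=='cup' and a and b: print(tri([s,t],[a[0]['centre'],b[0]['centre']]))
o=get_obs();print(o['time']);to(487,345,404)
E
```

```text
tool_pos: [569.3, -282.2, 408.2]
contact_force: [0.1, -0.6, 0.4]
grip_width: 91.6
tool_pos: [533.1, 21.1, 401.6]
contact_force: [0.8, 0.4, 0.3]
grip_width: 43.4
cup [(array([163., 340.]), 0.94)] [(array([491., 249.]), 0.64), (array([258., 276.]), 0.18)]
(array([ 568.11671338, -285.08425095,    5.37772283]), [np.float64(1.0256387051069138), np.float64(1.025638705107019)])
cup_rim [(array([151., 318.]), 0.55), (array([361., 156.]), 0.3)] [(array([501., 246.]), 0.91), (array([259., 254.]), 0.69)]
(array([ 570.48944825, -287.03511207,   78.038394  ]), [np.float64(4.113462822868472), np.float64(4.113462822868464)])
lid_edge [(array([374., 239.]), 0.97), (array([313., 222.]), 0.6)] [(array([263., 202.]), 0.74), (array([189., 288.]), 0.7)]
tongue [(array([368., 249.]), 0.8), (array([355., 154.]), 0.64)] [(array([192., 291.]), 0.96), (array([264., 201.]), 0.78), (array([491., 246.]), 0.54)]
lid_hinge [(array([399., 230.]), 0.92), (array([333., 194.]), 0.63)] [(array([223., 196.]), 0.94), (array([244., 284.]), 0.67)]
solder_spool [(array([197., 280.]), 0.7)] [(array([427., 301.]), 0.71), (array([474., 188.]), 0.61)]
flux_pot [(array([241., 319.]), 0.73), (array([326., 216.]), 0.5)] [(array([502., 249.]), 0.66), (array([419., 226.]), 0.58), (array([257., 277.]), 0.2)]
marker [(array([204., 378.]), 0.59)] [(array([476., 189.]), 0.73), (array([288., 305.]), 0.5)]
30.6833
tool shift m [ 0.3272 -0.0471 -0.0017] spin -0.0
```

```bash
python3 -m inch '[[0.04,-0.006,0,0,0],[0.08,-0.011,0,0,0],[0.12,-0.017,0,0,0],[0.16,-0.023,0,0,0],[0.2,-0.029,0,0,0],[0.24,-0.034,0,0,0],[0.28,-0.04,0,0,0],[0.31,-0.046,0,0,0]]'|sed -n '2p;4,5p'
python3 -m inch '[[0.02,0,0,0,0],[0.025,0,0.02,0,0],[0.025,0,0.05,0,0],[0.025,0,0.08,0,0],[0.025,0,0.1,0,0],[0.025,0,0.108,0,0],[0.025,0,0.108,0,0]]'
python3 - <<'E'
from h import *
to(487,292,323)
s=shot('scene');t=shot('top')
for n in('lid_edge','tongue'):
    print(n,[[(np.round(x['centre']),round(x['conf'],2)) for x in tip_of(c,n)[:3]] for c in(s,t)])
E
```

```text
tool_pos: [487.1, 330.9, 402.3]
contact_force: [0.3, -0.4, 0.5]
grip_width: 0.6
time: 31.93
tool_pos: [487.7, 352.7, 292.2]
tcp_rot: [-3.138, 0.002, 1.571]
contact_force: [-0.8, -0.4, -0.3]
grip_width: 0.4
finger_force: 0.0
tool shift m [-0.0608 -0.0008 -0.0307] spin 0.0
lid_edge [[(array([361., 154.]), 0.58)], [(array([261., 200.]), 0.7), (array([306., 283.]), 0.65), (array([427., 300.]), 0.56)]]
tongue [[(array([370., 248.]), 0.85), (array([359., 156.]), 0.72)], [(array([267., 200.]), 0.87), (array([191., 288.]), 0.67)]]
```

```bash
python3 -m inch '[[-0.01,0,0,0,0],[-0.02,0,0,0,0],[-0.028,0,-0.004,0,0],[-0.036,0,-0.011,0,0],[-0.044,0,-0.018,0,0],[-0.052,0,-0.024,0,0],[-0.06,0,-0.03,0,0]]'|sed -n '2p;4,5p'
python3 -m inch '[[-0.01,0,-0.002,0,0],[-0.02,0,-0.005,0,0],[-0.03,0,-0.008,0,0],[-0.04,0,-0.009,0,0],[-0.05,0,-0.01,0,0]]'|sed -n '2p;4,5p'
python3 - <<'E'
from h import *
to(487,193,326)
s=shot('scene');t=shot('top')
for n in('lid_edge','tongue'):
    print(n,[[(np.round(x['centre']),round(x['conf'],2)) for x in tip_of(c,n)[:3]] for c in(s,t)])
print(proj(s,[[487,226,170]]),proj(t,[[487,226,170]]))
E
```

```text
tool_pos: [488.0, 291.7, 324.8]
contact_force: [0.8, -0.4, -1.3]
grip_width: 0.0
tool_pos: [488.0, 241.8, 334.3]
contact_force: [0.9, 1.4, 1.0]
grip_width: 0.4
tool shift m [-0.0488 -0.001   0.0083] spin -0.0
lid_edge [[(array([374., 240.]), 0.85), (array([339., 155.]), 0.82), (array([154., 317.]), 0.22)], [(array([262., 203.]), 0.89), (array([230., 288.]), 0.65)]]
tongue [[(array([368., 248.]), 0.87)], [(array([242., 288.]), 0.9), (array([265., 200.]), 0.82)]]
[[334.58416981 156.55400396]] [[229.82625705 287.7860457 ]]
```

```bash
python3 -m inch '[[-0.01,0,0.001,0,0],[-0.02,0,0.003,0,0],[-0.03,0,0.005,0,0],[-0.04,0,0.007,0,0],[-0.049,0,0.009,0,0],[-0.056,0,0.013,0,0],[-0.063,0,0.018,0,0],[-0.07,0,0.023,0,0]]'|sed -n '2p;4,5p'
python3 -m inch '[[-0.006,0,0.006,0,0],[-0.012,0,0.012,0,0],[-0.018,0,0.019,0,0],[-0.022,0,0.026,0,0],[-0.026,0,0.033,0,0],[-0.03,0,0.041,0,0]]'|sed -n '2p;4,5p'
python3 - <<'E'
from h import *
to(487,141,249)
s=shot('scene');t=shot('top')
for n in('lid_edge','tongue'):
    print(n,[[(np.round(x['centre']),round(x['conf'],2)) for x in tip_of(c,n)[:3]] for c in(s,t)])
print(proj(s,[[487,113,95],[487,106,71]]),proj(t,[[487,113,95],[487,106,71]]))
E
```

```text
tool_pos: [488.1, 171.9, 310.9]
contact_force: [1.4, 0.7, 0.8]
grip_width: 0.6
tool_pos: [488.0, 142.6, 269.5]
contact_force: [0.1, 0.5, 1.3]
grip_width: 0.3
tool shift m [-0.0016 -0.001   0.0205] spin 0.0
lid_edge [[(array([301., 204.]), 0.7), (array([372., 241.]), 0.61)], [(array([260., 202.]), 0.91)]]
tongue [[(array([291., 216.]), 0.9), (array([369., 250.]), 0.72), (array([432., 229.]), 0.56)], [(array([269., 200.]), 0.78)]]
[[297.17412293 201.44635766]
 [295.08673454 210.69556239]] [[296.57046302 286.4598346 ]
 [300.96790806 285.8343157 ]]
```

Nearly shut; press down until it seats on the rim.

```bash
python3 -m inch '[[-0.002,0,0.005,0,0],[-0.004,0,0.01,0,0],[-0.005,0,0.014,0,0],[-0.005,0,0.018,0,0],[-0.005,0,0.02,0,0],[-0.005,0,0.02,0,0]]'|sed -n '2p;4,5p'
python3 -m inch '[[0,0,0.002,0,0],[0,0,0.003,0,0],[0,0,0.003,0,0]]'|sed -n '2p;4,5p'
```

```text
tool_pos: [487.9, 137.8, 249.6]
contact_force: [-0.2, 0.0, -0.3]
grip_width: 0.4
tool_pos: [487.9, 137.9, 249.0]
contact_force: [-5.9, -1.4, 17.2]
grip_width: 0.5
```

```bash
python3 -m inch '[[0,0,-0.02,0,0],[0,0,-0.05,0,0],[0,0,-0.09,0,0],[0,0,-0.13,0,0],[-0.04,0,-0.13,0,0],[-0.08,0,-0.13,0,0],[-0.12,0,-0.13,0,0],[-0.15,0,-0.13,0,0]]'|sed -n '1,2p;4,5p'
python3 -m inch '[[-0.04,0,0,0,0],[-0.08,0,0,0,0],[-0.08,0,0,0,0]]'|sed -n '2p'
python3 - <<'E'
from h import *
s=shot('scene');t=shot('top')
for n in('lid_edge','tongue','catch','lid_hinge','cup','cup_rim','solder_spool','flux_pot','lead_knife','lead_weight','marker','jewel0'):
    a,b=tip_of(s,n),tip_of(t,n)
    print(n,[[(np.round(x['centre']),round(x['conf'],2)) for x in v[:3]] for v in(a,b)])
    if n in('lid_edge','tongue','cup','cup_rim') and a and b:
        z=min(((tri([s,t],[x['centre'],y['centre']])) for x in a for y in b),key=lambda q:sum(q[1]))
        for x in a[:2]:
            for y in b[:2]: q=tri([s,t],[x['centre'],y['centre']]); print('   ',q[0].round(),np.round(q[1][0],1))
print(proj(s,[[487,107,71]]),proj(t,[[487,107,71]]))
E
```

```text
time: 36.42
tool_pos: [487.6, -14.2, 377.6]
contact_force: [0.3, 0.2, 0.2]
grip_width: 0.7
tool_pos: [488.0, -97.7, 377.3]
lid_edge [[(array([297., 210.]), 0.86), (array([374., 242.]), 0.73), (array([290., 224.]), 0.49)], [(array([300., 285.]), 0.64), (array([260., 197.]), 0.63)]]
    [490. 108.  74.] 1.1
    [612. 108. 177.] 74.4
    [557. 172.  -4.] 93.9
    [664. 193.  45.] 1.1
tongue [[(array([293., 224.]), 0.96), (array([368., 248.]), 0.74), (array([295., 223.]), 0.65)], [(array([303., 287.]), 0.95), (array([266., 198.]), 0.68)]]
    [481. 104.  25.] 1.6
    [614.  98. 146.] 77.9
    [549. 167. -29.] 91.1
    [663. 180.  33.] 3.9
catch [[(array([295., 225.]), 0.83), (array([374., 250.]), 0.79)], [(array([306., 282.]), 0.98), (array([266., 200.]), 0.79)]]
lid_hinge [[(array([400., 229.]), 0.88), (array([330., 191.]), 0.68)], [(array([224., 193.]), 0.97)]]
cup [[(array([160., 341.]), 0.95)], [(array([491., 249.]), 0.73)]]
    [ 567. -289.    4.] 2.0
cup_rim [[(array([155., 317.]), 0.76), (array([312., 222.]), 0.31)], [(array([501., 250.]), 0.9)]]
    [ 564. -283.   73.] 1.2
    [ 645. -121.  309.] 117.3
solder_spool [[(array([191., 280.]), 0.62), (array([313., 222.]), 0.36)], [(array([304., 284.]), 0.64)]]
flux_pot [[(array([243., 318.]), 0.91)], [(array([277., 285.]), 0.33)]]
lead_knife [[(array([359., 311.]), 0.88)], [(array([330., 157.]), 0.74)]]
lead_weight [[(array([430., 226.]), 0.89)], [(array([183., 188.]), 0.82)]]
marker [[(array([206., 381.]), 0.89)], [(array([479., 189.]), 0.59)]]
jewel0 [[(array([315., 221.]), 0.38)], []]
[[295.42240423 210.52106899]] [[300.46078876 285.82562854]]
```

```bash
python3 -c "
from plant import *
print(close_job())"
```

```text
the job is handed in; nothing more can be done
None
```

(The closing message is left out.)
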